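# Park the lens holder in its rail detent and lock it

## Task

Push the lens holder along its rail (the upright plate at its back is there to push on) until it drops into the notch beside the steel index post; do not run it out past the notch. Once it has dropped in, press its locking flap all the way down and move the hand clear. It is all pushing and pressing: do not lift the holder, and leave everything else on the shelf where it stands.

Things in the scene. Friction and masses are not known exactly. Their poses are not given: they have to be found in the camera images.
- rail: Fixed rail; position and yaw differ per start. Grey base plate 96 (x) x 360 mm (y), 8 mm thick; origin at its centre on the shelf surface, z up. Along its y axis runs an aluminium bar 24 mm wide, top 22 mm above the shelf, with a black end block (50 mm wide, top 38 mm above the shelf) at each end. The holder is to travel towards rail +y.
- detent (a point): Centre of the only notch, a 15 mm gap across the bar, at rail y = +45 mm on the rail's centre line, at bar-top height (22 mm above the shelf). The holder is parked when its centre is over this point. A steel index post 12 x 8 mm, 70 mm tall, stands beside it at rail x = +66 mm, y = +45 mm.
- lens_carriage (a joint): Travel of the holder along rail +y, m: 0 = holder centre at rail y -85 mm, 0.130 = centred in the notch, 0.185 = far end. Starts at 0 to 0.055. Sliding takes about 1.5 N. Within about 5 mm of the notch centre it falls in by itself and the push force dips; climbing out on the far side takes about 10 to 17 N.
- lens_holder (a joint): Height of the holder, in m: 0 riding on top of the bar, about -0.0045 when dropped into the notch, positive when lifted off (nothing keeps it down but its weight of 0.5 to 0.8 kg; it cannot tip or turn).
- holder_centre (a point): Top centre of the silver teleconverter (62 mm across, top 94 mm above the shelf) standing in a steel spring clip on the holder. The holder is a black saddle 80 x 80 mm straddling the bar, 13 to 48 mm above the shelf, axes parallel to the rail's. A small steel pointer on the middle of its +x side comes level with the index post when parked.
- push_face (a point): Middle of the rear (rail -y) face of the aluminium push plate that stands upright at the holder's back, square to the rail. Plate 64 mm wide (rail x), 6 mm thick, from 26 to 98 mm above the shelf; this point is 70 mm above the shelf, 46 mm behind the holder's centre.
- flap_hinge (a point): Hinge line of the locking flap, on the holder's rail -x side: 47 mm from the holder's centre line, level with its centre along the rail, 58 mm above the shelf while the holder rides on the bar, 53.5 mm once it has dropped. Hinge axis along rail y.
- flap_pad (a point): On the upper side of the locking flap, 45 mm out from its hinge. The flap is an aluminium plate 58 mm long from the hinge, 30 mm wide, 5 mm thick.
- lock_flap (a joint): Angle of the locking flap, in rad: 0 up (pointing out to rail -x and 32 degrees up), 0.56 fully down (level, locked). Starts between 0 and 0.08, stays where it is left; about 3 N down on its outer half moves it.
- uv_filter: Bystander, loose, to be left alone: UV filter lying flat: black-rimmed glass disc 72 mm across, 8 mm thick. Origin at the centre of its underside.
- hot_shoe_level: Bystander, loose, to be left alone: small black plastic hot-shoe bubble level, 24 x 24 mm, 21 mm tall. Origin at the centre of its underside.
- battery: Bystander, loose, to be left alone: grey camera battery lying flat, 38 x 56 mm, 21 mm tall. Origin at the centre of its underside.
- lens_cap: Bystander, loose, to be left alone: black lens cap lying flat, 68 mm across, 10 mm thick. Origin at the centre of its underside.
- spare_lens: Bystander, loose, to be left alone: black lens standing upright, 72 mm across, 84 mm tall. Origin at the centre of its underside.
- blower: Bystander, loose, to be left alone: teal hard silicone blower standing on its base, bulb 62 mm across, 125 mm tall with the nozzle up. Origin at the centre of its underside.
- card_case: Bystander, loose, to be left alone: grey memory card case lying flat, 62 x 45 mm, 14 mm tall. Origin at the centre of its underside.

How it is judged:
By the outcome, as a careful person would: the job done as asked, in the order asked, and still so for the second after the job is handed in, with the robot touching nothing.
It also fails if it takes over 45 s, if anything falls off the work surface, if the arm or the gripper's body presses on something with over 40 N, if the wrist force passes 120 N, or if a joint passes its speed limit or range.

## Robot

A 6-joint arm with a two-finger parallel gripper is mounted at the origin on the work surface. World frame = base frame: x ahead of the robot, y to its left, z up, the work surface at z = 0. Lengths are in m, angles in rad, forces in N, time in s.
With the tool pointing down it reaches from about 0.35 to 0.925 m from the base axis. Payload 6.4 kg.
Tool frame: the origin (TCP) lies on the centre line of the jaws, within the pads' length; the fingertips stand 14 mm ahead of it and the grasp point (between the pads) lies 5 mm behind it (manip.finger_overhang is the z of the fingertips in the tool frame, in m); z points along the fingers, y is the direction in which the jaws open and shut (so a half turn about z gives the same grasp; the last joint's range is limited). The gripper opens to 85 mm and grips with 20 to 120 N. Pads are 22 mm wide; open, the fingers measure 114 mm over their backs; the gripper's body (76 mm by 85 mm) begins 54 mm behind the grasp point. The pads swing forward as they close: fully open they stand 13 mm farther back than shut.
Start: joints at [0.965, 0.245, 1.558, -0, 1.339, -0.174], TCP at [0.272, 0.59, 0.211] pointing down, gripper open.
Joint ranges: [-3.13, 3.13], [-1.02, 2.26], [0.13, 2.54], [-0.95, 4.09], [0.21, 2.88], [-2.74, 2.74]. Speed limits (rad/s): [2.57, 2.57, 3.14, 3.14, 3.14, 3.14].

## Interface

Orientations are given as a 3x3 rotation matrix whose columns are the frame's x, y, z axes.
In Python, from plant import readout, viewer, job, finder, manip gives the robot as it stands.
- The arm moves only by the tool play_rows, never from a script. Its argument "series" is a list of rows, each a list of 3 entries, a list of its own where there are three numbers: the shift along the tool's x, y, z in m, then the turn about the tool's z in rad, then the opening, from -1 (shut) to 1 (fully open), so that 0 is half open. A call has 1 to 12 rows; each row shifts and turns the pose as measured when the row begins, along the tool's axes as they then stand; what a row does not reach is not made up. A row lasts 1/12 s, in which the tool goes at most 41.7 mm and 7.16 degrees, less where a joint would pass 70% of its speed; a pose out of reach is approached as far as the arm can. A call with a gripper value outside its range is refused whole. The fingers move at their own pace and stop on an object; "grip_force" is the grip in N (left out, the last holds). Time passes only in rows, so rows that do not move let the fingers close. It gives the time, the measured TCP pose, the force and the opening at its end, in the units of the state.
- readout.get_state(): the state, without advancing time (a new reading comes with each control period).
- viewer.snapshot(name): name is "scene" or "top"; returns a dict with "img" (384x512x3 uint8, blue, green, red), "intrinsics" (3x3 intrinsics, pixels), "origin" and "attitude" of the camera in the world. Camera axes: x right, y up, looking along -z (the intrinsics and any distortion apply to the point x, -y, -z); pixel columns grow to the right and rows downward; lengths in m; the calibration is good to about 2 mm. A picture is of the moment at which its call begins. There is no depth.
- job.close_job(): hands the job in, once; it reports no verdict.
Trained networks look in the newest picture that a camera, given by its name, has taken for a name from the list of things; names that differ only in an ending like _2 or _b are one class to them, and where a whole thing is asked for, a point or a joint stands for the part that bears it (a point fixed in the world has none). Each returns a list of dicts, best first, with "p" (0 to 1); they miss things now and then, are a little off and sometimes report something else, mostly with a low value. They report only what shows in the picture. A call takes as long as a camera call.
- finder.cut_out(camera, label): "mask" (384x512 bool, what is visible of it).
- finder.spot_point(camera, label): "at" ([x, y, z] in m, in world coordinates, good to about 4 mm: a listed point, or the origin of a listed thing).
The state is a dict: "time": time; "qpos": joint angles; "qd": joint speeds; "joint_efforts": joint torques, N m; "eef_pos": TCP position; "tool_rot": TCP orientation; "force": force on the tool from outside, world axes, zero at the start; "wrist_torque": the same for the moment, N m; "grip_width": opening from 0.0 (shut) to 1.0 (fully open).
Only numpy, scipy, OpenCV 4.12 (cv2) and the standard library are available. Lean on these libraries where they do the work, as an engineer would, in place of code of your own. Each camera call takes 0.05 s, during which the arm holds its last target. There are 200 camera calls.

## Working session

There is one attempt and no reset: what is moved stays moved. The work goes in short steps, Python scripts to look and compute and a tool call to move; the robot and the scene stay as the last step left them, time stands still between calls to the robot, and variables do not carry over. Pictures are saved under pics/ and viewed, on a budget of 10 in all, crops included, one or two more only if the job needs it, and the job is handed in when it is done.

Besides the shell and the picture viewer there is one more tool, called after "Call:" by a JSON object that holds its "fn" and its "kwargs". play_rows: Moves the arm, as the interface text tells. Its arguments: {"type":"object","properties":{"series":{"type":"array","items":{"type":"array"}},"grip_force":{"type":"number"}},"required":["series"]}

```bash
mkdir -p pics; cat > h.py <<'E'
import numpy as np, cv2
from plant import readout, viewer, job, finder, manip
def snap(n,f=None):
    s=viewer.snapshot(n)
    if f: cv2.imwrite('pics/'+f,s['img'])
    return s
def proj(s,p):
    c=np.array(s['attitude']).T@(np.array(p)-s['origin']); q=np.array(s['intrinsics'])@[c[0],-c[1],-c[2]]
    return q[:2]/q[2]
E
python3 - <<'E'
from h import *
np.set_printoptions(precision=4,suppress=True)
st=readout.get_state(); print(st['time'],st['eef_pos'],st['tool_rot'],st['grip_width'],manip.finger_overhang)
for c in('scene','top'):
    s=snap(c,c+'0.png'); print(c,s['origin'],s['attitude'])
    for l in('rail','detent','holder_centre','push_face','flap_hinge','flap_pad','uv_filter','hot_shoe_level','battery','lens_cap','spare_lens','blower','card_case'):
        r=finder.spot_point(c,l); print(l,[(np.round(d['at'],4),round(d['p'],2)) for d in r[:2]])
E
```

```text
0.0 [0.2717 0.5899 0.2096] [[-0.9082  0.4185 -0.0011]
 [ 0.4185  0.9082 -0.0016]
 [ 0.0003 -0.0019 -1.    ]] 0.9973090705336611 0.014
scene [1.1919 0.4142 0.6632] [[-0.5841 -0.4899  0.6472]
 [ 0.8113 -0.3754  0.4481]
 [ 0.0234  0.7868  0.6167]]
rail [(array([0.5637, 0.07  , 0.0009]), 0.63), (array([0.5853, 0.1069, 0.0221]), 0.17)]
detent [(array([0.5814, 0.1069, 0.021 ]), 0.79)]
holder_centre [(array([0.5457, 0.0313, 0.092 ]), 0.8)]
push_face [(array([ 0.5304, -0.0068,  0.068 ]), 0.8), (array([ 0.7671,  0.1267, -0.0006]), 0.49)]
flap_hinge [(array([0.4994, 0.0452, 0.0602]), 0.93)]
flap_pad [(array([0.4668, 0.0637, 0.0796]), 0.66), (array([0.4628, 0.3988, 0.0017]), 0.35)]
uv_filter [(array([ 0.6546, -0.0638,  0.0022]), 0.78)]
hot_shoe_level [(array([0.6583, 0.012 , 0.003 ]), 0.65)]
battery [(array([ 0.7659,  0.1284, -0.0008]), 0.73), (array([0.3904, 0.0775, 0.0007]), 0.7)]
lens_cap [(array([ 0.4589,  0.2373, -0.0036]), 0.85)]
spare_lens [(array([ 0.766 ,  0.1249, -0.0005]), 0.61), (array([0.4631, 0.3943, 0.0021]), 0.46)]
blower [(array([0.4632, 0.3945, 0.0024]), 0.66)]
card_case [(array([ 0.5316, -0.4189, -0.    ]), 0.6)]
top [ 0.3591 -0.0089  1.0827] [[ 0.0609  0.9777 -0.2009]
 [-0.9981  0.0595 -0.0129]
 [-0.0007  0.2013  0.9795]]
rail [(array([0.5663, 0.073 , 0.0022]), 0.6)]
detent []
holder_centre [(array([0.5426, 0.0314, 0.0921]), 0.74)]
push_face [(array([ 0.5208, -0.0083,  0.0694]), 0.78)]
flap_hinge [(array([0.5029, 0.044 , 0.0576]), 0.85)]
flap_pad [(array([0.4639, 0.0629, 0.0797]), 0.73)]
uv_filter []
hot_shoe_level [(array([ 0.5264, -0.0103,  0.0695]), 0.68), (array([0.662 , 0.0157, 0.0039]), 0.52)]
battery [(array([ 0.3921,  0.0737, -0.0044]), 0.62)]
lens_cap [(array([ 0.4538,  0.2374, -0.    ]), 0.83)]
spare_lens [(array([ 0.7683,  0.1285, -0.0022]), 0.98), (array([ 0.6583, -0.064 , -0.0005]), 0.53)]
blower [(array([0.4648, 0.3945, 0.0024]), 0.71)]
card_case [(array([ 0.5345, -0.4134, -0.0008]), 0.81)]
```

```bash
ls pics
```

```text
scene0.png
top0.png
```

View pics/scene0.png

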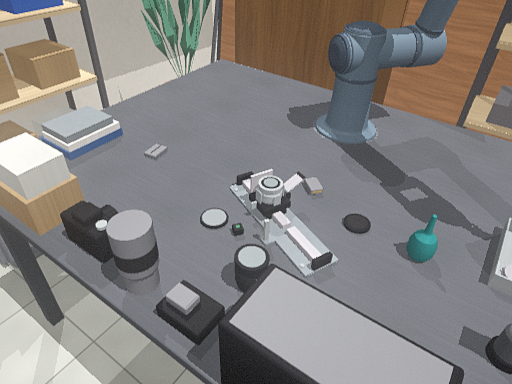

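View pics/top0.png

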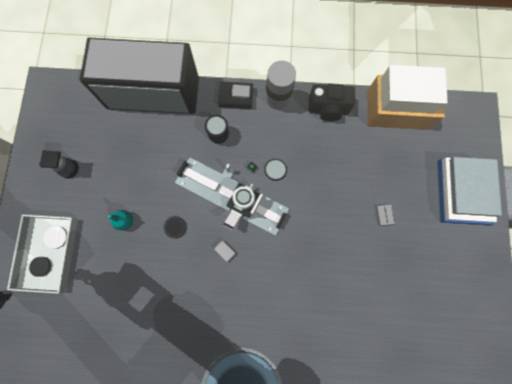

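```bash
cat >> h.py <<'E'
from scipy.optimize import least_squares
# rail pose (x,y,yaw) and travel q from network points
def fit(obs):
    """obs: list of (name, xyz); returns rail x,y,yaw and holder rail-y"""
    L={'rail':lambda h:(0,0),'detent':lambda h:(0,.045),'holder_centre':lambda h:(0,h),'push_face':lambda h:(0,h-.046),'flap_hinge':lambda h:(-.047,h)}
    def res(v):
        c,s=np.cos(v[2]),np.sin(v[2]); o=[]
        for n,p in obs:
            if n in L:
                a,b=L[n](v[3]); o+= [v[0]+c*a-s*b-p[0], v[1]+s*a+c*b-p[1]]
        return np.array(o)*250
    r=least_squares(res,[.56,.07,-.4,-.04],loss='soft_l1'); return r.x, r.fun/250*1
E
python3 - <<'E'
from h import *
np.set_printoptions(precision=4,suppress=True)
o=[('rail',[.5637,.07]),('rail',[.5663,.073]),('detent',[.5814,.1069]),('holder_centre',[.5457,.0313]),('holder_centre',[.5426,.0314]),('push_face',[.5304,-.0068]),('push_face',[.5208,-.0083]),('flap_hinge',[.4994,.0452]),('flap_hinge',[.5029,.044])]
v,f=fit(o);print(v,f)
# refine from end blocks' outline: overlay
c,s=np.cos(v[2]),np.sin(v[2])
for n in('scene','top'):
    S=snap(n);im=S['img']
    for pts,col in(([(a,b,.008) for a,b in((-.048,-.18),(.048,-.18),(.048,.18),(-.048,.18))],(0,0,255)),([(a,v[3]-.046,z) for a,z in((-.032,.026),(.032,.026),(.032,.098),(-.032,.098))],(0,255,0)),([(.06,.045,.07),(.072,.045,.07),(.072,.045,0),(.06,.045,0)],(255,0,255))):
        P=np.array([proj(S,(v[0]+c*a-s*b,v[1]+s*a+c*b,z)) for a,b,z in pts]);cv2.polylines(im,[np.int32(P.round())],True,col,1)
    x0,y0=np.int32(proj(S,(v[0],v[1],.03)))
    im=im[max(0,y0-130):y0+130,max(0,x0-150):x0+150]
    cv2.imwrite(f'pics/ov_{n}.png',im)
a,b=[cv2.resize(cv2.imread(f'pics/ov_{n}.png'),(400,350)) for n in('scene','top')]
cv2.imwrite('pics/ov.png',np.hstack([a,b]))
E
```

```text
[ 0.5631  0.0704 -0.4254 -0.044 ] [-0.0006  0.0004 -0.0032 -0.0026  0.0003  0.0045 -0.0008 -0.001   0.0023
 -0.0011 -0.0045 -0.0048  0.0051 -0.0033  0.0027  0.0045 -0.0008  0.0057]
```

View pics/ov.png

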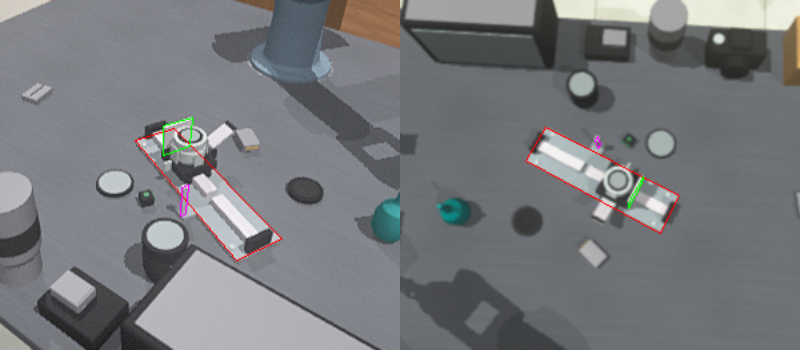

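The overlay fits in both views: the rail outline, post and push plate agree with the picture (scene picture: holder ~(270,190), post ~(267,228), far end block ~(320,260)). The rail yaw is about -0.425, so tool y already lies along rail +y. I'll shut the fingers and move behind the plate at a safe height.

Call:
{"fn": "play_rows", "kwargs": {"series": [[[-0.027, -0.027, 0], 0, -1], [[-0.027, -0.027, 0], 0, -1], [[-0.027, -0.027, 0], 0, -1], [[-0.027, -0.027, 0], 0, -1], [[-0.027, -0.027, 0], 0, -1], [[-0.027, -0.027, 0], 0, -1], [[-0.027, -0.027, 0], 0, -1], [[-0.027, -0.027, 0], 0, -1], [[-0.027, -0.027, 0], 0, -1], [[-0.027, -0.027, 0], 0, -1], [[-0.027, -0.027, 0], 0, -1], [[-0.027, -0.027, 0], 0, -1]]}}

```text
time: 2.5
eef_pos: [0.4354, 0.1492, 0.2107]
tool_rot: [[-0.914, 0.405, 0.006], [0.405, 0.914, 0.003], [-0.004, 0.005, -1.0]]
force: [-0.3, -1.2, -0.6]
grip_width: -0.0
```

```bash
cat >> h.py <<'E'
V=np.array([.5631,.0704,-.4254])
def rel():
    """TCP in the rail frame, tool x in rail frame"""
    st=readout.get_state(); c,s=np.cos(V[2]),np.sin(V[2]); R=np.array([[c,s],[-s,c]])
    T=np.array(st['tool_rot']); f=np.array(st['force'])
    print('t',round(st['time'],2),'rail xy',(R@(np.array(st['eef_pos'])[:2]-V[:2])).round(4),'z',round(st['eef_pos'][2],4),'toolx',(R@T[:2,0]).round(3),'toolz',T[:,2].round(3),'F',(R@f[:2]).round(2),f[2].round(2),'w',round(st['grip_width'],3))
E
python3 -c "from h import *;rel()"
```

```text
t 2.5 rail xy [-0.1489  0.019 ] z 0.2107 toolx [-1.    -0.008] toolz [ 0.006  0.003 -1.   ] F [ 0.27 -1.22] -0.57 w -0.0
```

Call:
{"fn": "play_rows", "kwargs": {"series": [[[-0.025, -0.026, 0], 0, -1], [[-0.025, -0.026, 0], 0, -1], [[-0.025, -0.026, 0], 0, -1], [[-0.025, -0.026, 0], 0, -1], [[-0.025, -0.026, 0], 0, -1], [[-0.025, -0.026, 0], 0, -1], [[-0.007, -0.008, 0], 0, -1], [[0, 0, 0], 0, -1]]}}

```text
time: 3.17
eef_pos: [0.5161, -0.0828, 0.2134]
tool_rot: [[-0.91, 0.414, 0.013], [0.414, 0.91, 0.001], [-0.011, 0.006, -1.0]]
force: [0.3, 0.1, 0.3]
grip_width: 0.002
```

```bash
python3 -c "from h import *;rel()"
```

```text
t 3.17 rail xy [ 0.0204 -0.159 ] z 0.2134 toolx [-1.     0.001] toolz [ 0.013  0.001 -1.   ] F [0.27 0.25] 0.26 w 0.002
```

Call:
{"fn": "play_rows", "kwargs": {"series": [[[0.02, 0.02, 0.02], 0, -1], [[0, 0, 0.03], 0, -1], [[0, 0, 0.03], 0, -1], [[0, 0, 0.03], 0, -1], [[0, 0, 0.02], 0, -1], [[0, 0, 0.01], 0, -1], [[0, 0, 0], 0, -1]]}}

```text
time: 3.75
eef_pos: [0.5086, -0.0491, 0.0718]
tool_rot: [[-0.912, 0.411, 0.02], [0.411, 0.912, 0.001], [-0.018, 0.009, -1.0]]
force: [-0.4, 0.5, 0.9]
grip_width: 0.004
```

```bash
python3 - <<'E'
from h import *
rel()
a,b=[snap(n)['img'] for n in('scene','top')]
A=cv2.resize(a[130:280,200:360],None,fx=2.5,fy=2.5);B=cv2.resize(b[130:280,150:310],None,fx=2.5,fy=2.5)
cv2.imwrite('pics/p1.png',np.hstack([A,B]))
for c in('scene','top'):
  for l in('holder_centre','push_face'): print(c,l,[(np.round(d['at'],4),round(d['p'],2)) for d in finder.spot_point(c,l)[:1]])
E
```

```text
t 3.75 rail xy [-0.0003 -0.1314] z 0.0718 toolx [-1.    -0.002] toolz [ 0.02   0.001 -1.   ] F [-0.54  0.3 ] 0.86 w 0.004
scene holder_centre [(array([0.5488, 0.0287, 0.0935]), 0.67)]
scene push_face [(array([ 0.5294, -0.013 ,  0.0739]), 0.76)]
top holder_centre [(array([0.5445, 0.0334, 0.0923]), 0.9)]
top push_face [(array([ 0.5236, -0.013 ,  0.0687]), 0.75)]
```

View pics/p1.png

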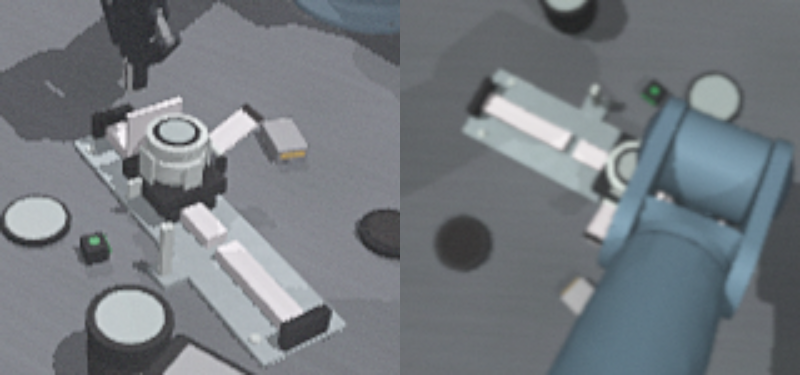

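Fingers stand just behind the plate (scene crop: tip at (135,85), plate (155,115)). Now I'll advance to contact and start pushing.

Call:
{"fn": "play_rows", "kwargs": {"series": [[[0, 0.01, 0], 0, -1], [[0, 0.006, 0], 0, -1], [[0, 0.005, 0], 0, -1], [[0, 0.005, 0], 0, -1], [[0, 0.005, 0], 0, -1], [[0, 0.005, 0], 0, -1]]}}

```text
time: 4.55
eef_pos: [0.5309, -0.0164, 0.0802]
tool_rot: [[-0.91, 0.413, 0.035], [0.413, 0.911, -0.003], [-0.033, 0.011, -0.999]]
force: [0.3, 0.4, 0.1]
grip_width: 0.002
```

```bash
python3 -c "from h import *;rel()"
```

```text
t 4.55 rail xy [ 0.0065 -0.0924] z 0.0802 toolx [-0.999  0.001] toolz [ 0.035 -0.003 -0.999] F [0.11 0.5 ] 0.08 w 0.002
```

Call:
{"fn": "play_rows", "kwargs": {"series": [[[0, 0.006, 0], 0, -1], [[0, 0.006, 0], 0, -1], [[0, 0.006, 0], 0, -1], [[0, 0.006, 0], 0, -1], [[0, 0.006, 0], 0, -1], [[0, 0.006, 0], 0, -1]]}}

```text
time: 5.05
eef_pos: [0.547, 0.0203, 0.0802]
tool_rot: [[-0.91, 0.413, 0.034], [0.413, 0.911, -0.003], [-0.032, 0.011, -0.999]]
force: [-0.0, -0.9, -0.4]
grip_width: 0.003
```

```bash
python3 - <<'E'
from h import *
rel()
snap('scene')
for l in('holder_centre','push_face','flap_hinge'):
  for d in finder.spot_point('scene',l)[:1]:
    c,s=np.cos(V[2]),np.sin(V[2]); R=np.array([[c,s],[-s,c]]); print(l,(R@(np.array(d['at'])[:2]-V[:2])).round(4),d['at'][2].round(4) if hasattr(d['at'][2],'round') else d['at'][2],round(d['p'],2))
E
```

```text
t 5.05 rail xy [ 0.006  -0.0523] z 0.0802 toolx [-0.999  0.   ] toolz [ 0.034 -0.003 -0.999] F [ 0.34 -0.78] -0.36 w 0.003
holder_centre [ 0.0022 -0.0443] 0.0927 0.97
push_face [ 0.0006 -0.0869] 0.0691 0.96
flap_hinge [-0.0486 -0.0474] 0.0592 0.64
```

```bash
python3 - <<'E'
from h import *
S=snap('scene');a=S['img']
e=readout.get_state()['eef_pos'];print(proj(S,e))
A=cv2.resize(a[100:260,200:360],None,fx=3.5,fy=3.5)
cv2.imwrite('pics/p2.png',A)
E
```

```text
[266.41449321 185.88433951]
```

View pics/p2.png

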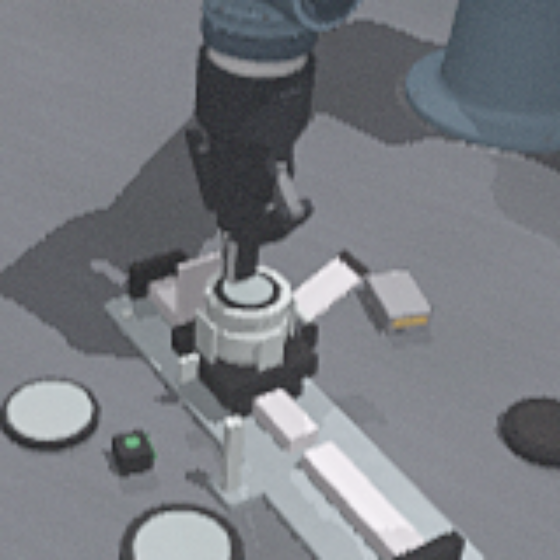

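```bash
python3 - <<'E'
from h import *
rel()
S=snap('scene');st=readout.get_state()
np.set_printoptions(precision=4,suppress=True)
T=np.array(st['tool_rot']);e=np.array(st['eef_pos']);print(st['qpos'],st['qd'],st['joint_efforts'],st['force'])
print('tip now',proj(S,e+T[:,2]*.014),'p1 tip',proj(S,(.5086,-.0491,.058)), 'body now',proj(S,e-T[:,2]*.059))
c,s=np.cos(V[2]),np.sin(V[2]);W=lambda a,b,z:(V[0]+c*a-s*b,V[1]+s*a+c*b,z)
print('plate corners',[proj(S,W(a,-.09,z)).round(1) for a,z in((-.032,.026),(.032,.026),(.032,.098),(-.032,.098))])
print('lens top',proj(S,W(0,-.044,.094)))
for n in('scene',):
  for l in('push_face','holder_centre'):
    for d in finder.cut_out(n,l)[:1]:
        ys,xs=np.where(d['mask']);print(l,d['p'],xs.min(),xs.max(),ys.min(),ys.max())
A=cv2.resize(S['img'][155:215,235:305],None,fx=10,fy=10,interpolation=cv2.INTER_CUBIC)
cv2.imwrite('pics/p3.png',A)
E
```

```text
t 5.3 rail xy [ 0.0061 -0.053 ] z 0.0802 toolx [-0.999  0.   ] toolz [ 0.034 -0.003 -0.999] F [-0.21 -0.22] -0.11 w 0.004
[-0.1731  0.1452  1.9326  0.003   1.0298 -1.3196] [-0.0029 -0.0015  0.0006 -0.0013 -0.0015  0.0002] [  0.1682 -34.3996 -28.3249   0.0097  -0.0857   0.0002] [-0.0403 -0.8886  0.42  ]
tip now [265.9747 190.2814] p1 tip [252.7271 176.0609] body now [268.1352 166.341 ]
plate corners [array([270.1, 190.2]), array([249.7, 197.3]), array([250.4, 175.4]), array([271.7, 168.6])]
lens top [270.6735 182.7596]
push_face 0.85 249 303 173 217
holder_centre 0.64 249 304 172 219
```

View pics/p3.png

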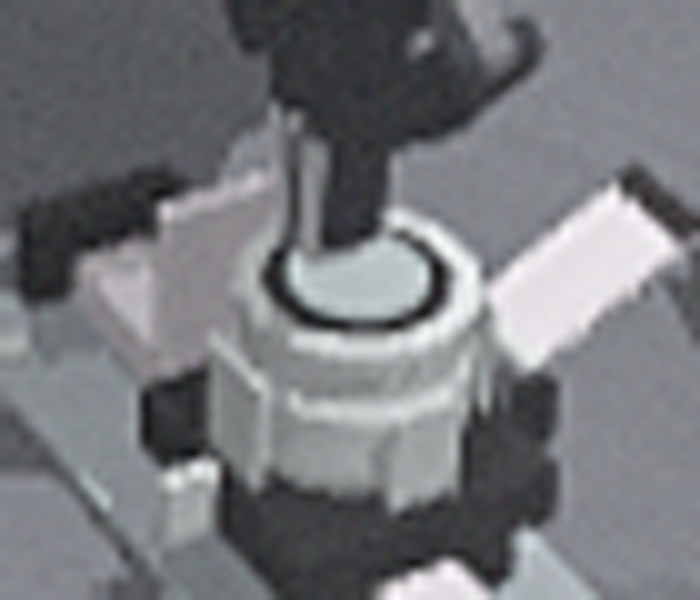

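The picture shows the fingertip at crop (340,240), i.e. above the lens top and in front of its rim. The fingers went over the plate, so the tip is higher than the reported pose implies. Nothing has moved. I'll back off and measure the tip.

Call:
{"fn": "play_rows", "kwargs": {"series": [[[0, 0, -0.02], 0, -1], [[0.003, -0.03, -0.01], 0, -1], [[0.003, -0.03, 0], 0, -1], [[0, -0.03, 0], 0, -1], [[0, -0.01, 0], 0, -1], [[0, 0, 0], 0, -1]]}}

```text
time: 5.95
eef_pos: [0.4972, -0.0728, 0.1106]
tool_rot: [[-0.91, 0.412, 0.035], [0.412, 0.911, -0.004], [-0.034, 0.01, -0.999]]
force: [0.3, 1.2, -0.2]
grip_width: 0.003
```

```bash
python3 - <<'E'
from h import *
rel()
S=snap('scene');st=readout.get_state()
T=np.array(st['tool_rot']);e=np.array(st['eef_pos'])
im=S['img'].copy();x0,y0=np.int32(proj(S,e))
k=6;X0,Y0=x0-50,y0-70
A=cv2.resize(im[Y0:Y0+100,X0:X0+110],None,fx=k,fy=k,interpolation=cv2.INTER_CUBIC)
for d,col in((.014,(0,0,255)),(0,(0,255,0)),(-.059,(255,0,255)),(-.15,(0,255,255))):
    p=(proj(S,e+T[:,2]*d)-[X0,Y0]+.5)*k; cv2.circle(A,tuple(np.int32(p)),4,col,-1)
cv2.imwrite('pics/p4.png',A);print(X0,Y0,proj(S,e+T[:,2]*.014))
from itertools import count
E
```

```text
t 5.95 rail xy [-0.0009 -0.1576] z 0.1106 toolx [-0.999 -0.   ] toolz [ 0.035 -0.004 -0.999] F [-0.25  1.19] -0.22 w 0.003
198 85 [248.41243505 159.56402159]
```

View pics/p4.png

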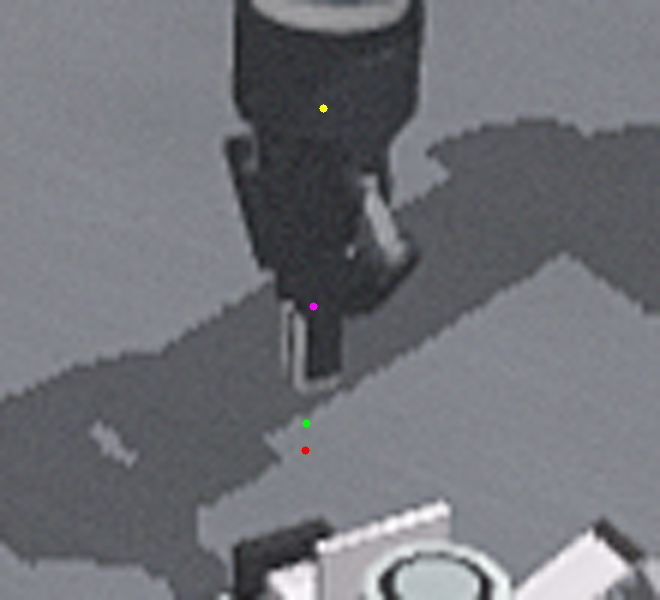

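The tip stands about 65 crop px (~33 mm) above where the reported pose puts it (red dot (305,450), real tip (318,385)), and ~6 mm sideways. I'll treat true z as reported +34 mm, descend to reported 0.050, and verify in a picture and by contact force.

Call:
{"fn": "play_rows", "kwargs": {"series": [[[0, 0.015, 0.02], 0, -1], [[-0.003, 0, 0.02], 0, -1], [[0, 0, 0.015], 0, -1], [[0, 0, 0.005], 0, -1], [[0, 0, 0], 0, -1]]}}

```text
time: 6.42
eef_pos: [0.5125, -0.0564, 0.0501]
tool_rot: [[-0.911, 0.41, 0.04], [0.411, 0.912, -0.004], [-0.038, 0.013, -0.999]]
force: [-0.4, 0.1, 0.3]
grip_width: 0.0
```

```bash
python3 - <<'E'
from h import *
rel()
S=snap('scene')
cv2.imwrite('pics/p5.png',cv2.resize(S['img'][125:215,215:315],None,fx=6,fy=6,interpolation=cv2.INTER_CUBIC))
st=readout.get_state();print(proj(S,np.array(st['eef_pos'])+np.array(st['tool_rot'])[:,2]*.014))
E
```

```text
t 6.42 rail xy [ 0.0062 -0.1364] z 0.0501 toolx [-0.999 -0.002] toolz [ 0.04  -0.004 -0.999] F [-0.4  -0.11] 0.32 w 0.0
[249.38193716 182.15378857]
```

View pics/p5.png

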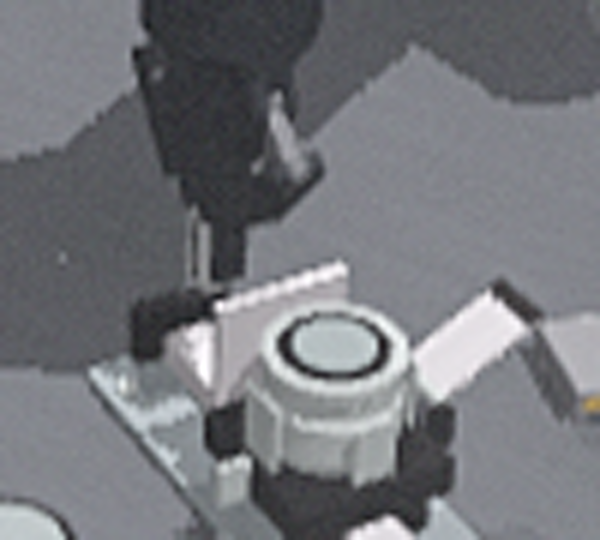

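The tip (crop (222,285)) is now at about 67 mm, behind the plate's top edge ((215,300)-(345,265)). Advancing slowly.

Call:
{"fn": "play_rows", "kwargs": {"series": [[[0, 0.008, 0.001], 0, -1], [[0, 0.006, 0.001], 0, -1], [[0, 0.005, 0.001], 0, -1], [[0, 0.005, 0.001], 0, -1], [[0, 0.005, 0], 0, -1], [[0, 0.005, 0], 0, -1], [[0, 0.005, 0], 0, -1]]}}

```text
time: 7.05
eef_pos: [0.5326, -0.0176, 0.0505]
tool_rot: [[-0.911, 0.409, 0.045], [0.41, 0.912, -0.006], [-0.044, 0.013, -0.999]]
force: [0.2, -2.1, -1.6]
grip_width: 0.001
```

```bash
cat >> h.py <<'E'
def hold(cams=('scene',),names=('holder_centre','push_face','flap_hinge','flap_pad')):
    c,s=np.cos(V[2]),np.sin(V[2]); R=np.array([[c,s],[-s,c]])
    for n in cams:
        snap(n)
        for l in names:
            for d in finder.spot_point(n,l)[:1]:
                a=np.array(d['at']); print(n,l,(R@(a[:2]-V[:2])).round(4),a[2].round(4),round(d['p'],2))
E
python3 -c "from h import *;rel();hold()"
```

```text
t 7.05 rail xy [ 0.0085 -0.0928] z 0.0505 toolx [-0.999 -0.003] toolz [ 0.045 -0.006 -0.999] F [ 1.05 -1.85] -1.6 w 0.001
scene holder_centre [ 0.0016 -0.033 ] 0.0919 0.76
scene push_face [ 0.0035 -0.0731] 0.0685 0.58
scene flap_hinge [-0.0473 -0.0352] 0.0618 0.84
scene flap_pad [-0.0822 -0.0352] 0.0791 0.57
```

Contact made (−1.9 N), and the holder has moved. Continuing.

Call:
{"fn": "play_rows", "kwargs": {"series": [[[0.001, 0.006, 0], 0, -1], [[0.001, 0.006, 0], 0, -1], [[0.001, 0.006, 0], 0, -1], [[0.001, 0.006, 0], 0, -1], [[0.001, 0.006, 0], 0, -1], [[0.001, 0.006, 0], 0, -1], [[0, 0.006, 0], 0, -1], [[0, 0.004, 0], 0, -1]]}}

```text
time: 7.97
eef_pos: [0.5482, 0.0284, 0.0517]
tool_rot: [[-0.91, 0.411, 0.048], [0.412, 0.911, -0.009], [-0.048, 0.012, -0.999]]
force: [0.4, -1.9, 0.1]
grip_width: -0.001
```

```bash
python3 -c "from h import *;rel();hold(('scene','top'))"
```

```text
t 7.97 rail xy [ 0.0038 -0.0444] z 0.0517 toolx [-0.999 -0.001] toolz [ 0.048 -0.009 -0.999] F [ 1.15 -1.59] 0.1 w -0.001
scene holder_centre [0.0045 0.0147] 0.0905 0.74
scene push_face [ 0.0016 -0.027 ] 0.0701 0.69
scene flap_hinge [-0.0477  0.0115] 0.0601 0.73
```

Call:
{"fn": "play_rows", "kwargs": {"series": [[[0.001, 0.005, 0], 0, -1], [[0.001, 0.005, 0], 0, -1], [[0, 0.004, 0], 0, -1], [[0, 0.004, 0], 0, -1]]}}

```text
time: 8.8
eef_pos: [0.5539, 0.0441, 0.052]
tool_rot: [[-0.909, 0.414, 0.049], [0.414, 0.91, -0.011], [-0.049, 0.01, -0.999]]
force: [-0.6, -2.2, -0.3]
grip_width: 0.001
```

```bash
python3 -c "from h import *;rel();hold()"
```

```text
t 8.8 rail xy [ 0.0025 -0.0277] z 0.052 toolx [-0.999  0.002] toolz [ 0.049 -0.011 -0.999] F [ 0.34 -2.31] -0.34 w 0.001
scene holder_centre [0.0021 0.031 ] 0.094 0.63
scene push_face [ 0.002 -0.012] 0.0684 0.61
scene flap_hinge [-0.0474  0.0297] 0.0607 0.88
scene flap_pad [-0.0849  0.0287] 0.0796 0.62
```

Call:
{"fn": "play_rows", "kwargs": {"series": [[[0, 0.003, 0], 0, -1], [[0, 0.002, 0], 0, -1]]}}

```text
time: 9.22
eef_pos: [0.5556, 0.0484, 0.0519]
tool_rot: [[-0.909, 0.414, 0.048], [0.414, 0.91, -0.011], [-0.048, 0.01, -0.999]]
force: [0.4, -1.0, 0.4]
grip_width: 0.001
```

```bash
python3 -c "from h import *;rel();hold()"
```

```text
t 9.22 rail xy [ 0.0023 -0.0231] z 0.0519 toolx [-0.999  0.002] toolz [ 0.048 -0.011 -0.999] F [ 0.75 -0.77] 0.39 w 0.001
scene holder_centre [0.0023 0.0365] 0.0891 0.74
scene push_face [-0.0013 -0.0048] 0.0715 0.84
scene flap_hinge [-0.047   0.0329] 0.0573 0.88
scene flap_pad [-0.0854  0.0329] 0.0789 0.79
```

Call:
{"fn": "play_rows", "kwargs": {"series": [[[0, 0.002, 0], 0, -1], [[0, 0.001, 0], 0, -1]]}}

```text
time: 9.63
eef_pos: [0.5568, 0.0512, 0.0519]
tool_rot: [[-0.909, 0.414, 0.048], [0.414, 0.91, -0.011], [-0.048, 0.01, -0.999]]
force: [0.4, 0.3, -0.0]
grip_width: -0.005
```

```bash
python3 -c "from h import *;rel();hold()"
```

```text
t 9.63 rail xy [ 0.0022 -0.0201] z 0.0519 toolx [-0.999  0.002] toolz [ 0.048 -0.011 -0.999] F [0.28 0.45] -0.02 w -0.005
scene push_face [0.0018 0.0002] 0.0697 0.81
scene flap_hinge [-0.0472  0.0387] 0.0575 0.65
scene flap_pad [-0.084   0.0391] 0.0772 0.51
```

Call:
{"fn": "play_rows", "kwargs": {"series": [[[0, 0.002, 0], 0, -1]]}}

```text
time: 9.97
eef_pos: [0.5576, 0.0528, 0.0519]
tool_rot: [[-0.909, 0.414, 0.048], [0.414, 0.91, -0.011], [-0.048, 0.01, -0.999]]
force: [0.3, 0.1, -0.2]
grip_width: 0.002
```

```bash
python3 -c "from h import *;rel();hold()"
```

```text
t 9.97 rail xy [ 0.0022 -0.0183] z 0.0519 toolx [-0.999  0.002] toolz [ 0.048 -0.011 -0.999] F [0.23 0.16] -0.21 w 0.002
scene holder_centre [0.0014 0.0455] 0.0863 0.82
scene push_face [0.0018 0.0015] 0.0679 0.79
scene flap_hinge [-0.0507  0.0422] 0.0554 0.84
scene flap_pad [-0.0846  0.042 ] 0.0739 0.83
```

The force dip and a ~5 mm height drop suggest the holder fell into the notch. Backing off and up, then heading above the flap.

Call:
{"fn": "play_rows", "kwargs": {"series": [[[0, -0.012, 0], 0, -1], [[0, -0.012, -0.01], 0, -1], [[0, 0, -0.03], 0, -1], [[0, 0, -0.03], 0, -1], [[0.03, 0.01, -0.01], 0, -1], [[0.03, 0.03, 0], 0, -1], [[0.02, 0.03, 0], 0, -1], [[0, 0.01, 0], 0, -1], [[0, 0, 0], 0, -1]]}}

```text
time: 10.97
eef_pos: [0.5007, 0.1337, 0.1325]
tool_rot: [[-0.906, 0.42, 0.048], [0.419, 0.908, -0.012], [-0.049, 0.01, -0.999]]
force: [0.5, -0.3, 1.2]
grip_width: 0.001
```

```bash
python3 - <<'E'
from h import *
rel();hold()
S=snap('scene');A=cv2.resize(S['img'][130:250,220:340],None,fx=5,fy=5,interpolation=cv2.INTER_CUBIC)
cv2.imwrite('pics/p6.png',A)
c,s=np.cos(V[2]),np.sin(V[2]);W=lambda a,b,z:(V[0]+c*a-s*b,V[1]+s*a+c*b,z)
print('lens top parked',(proj(S,W(0,.045,.0895))-[220,130]+.5)*5,'pad',(proj(S,W(-.085,.045,.0775))-[220,130]+.5)*5)
st=readout.get_state();e=np.array(st['eef_pos']);T=np.array(st['tool_rot']);print('rep tip',(proj(S,e+T[:,2]*.014)-[220,130]+.5)*5,'tip+34',(proj(S,e+T[:,2]*.014+[0,0,.034])-[220,130]+.5)*5)
E
```

```text
t 10.97 rail xy [-0.083   0.0318] z 0.1325 toolx [-0.999  0.008] toolz [ 0.048 -0.012 -0.999] F [ 0.59 -0.12] 1.18 w 0.001
scene holder_centre [ 0.1389 -0.0831] -0.0013 0.68
scene push_face [0.0007 0.0022] 0.0674 0.68
lens top parked [357.12670596 375.48903344] pad [497.34747302 340.52867094]
rep tip [483.51893201 260.99123534] tip+34 [493.08341987 203.45404233]
```

View pics/p6.png

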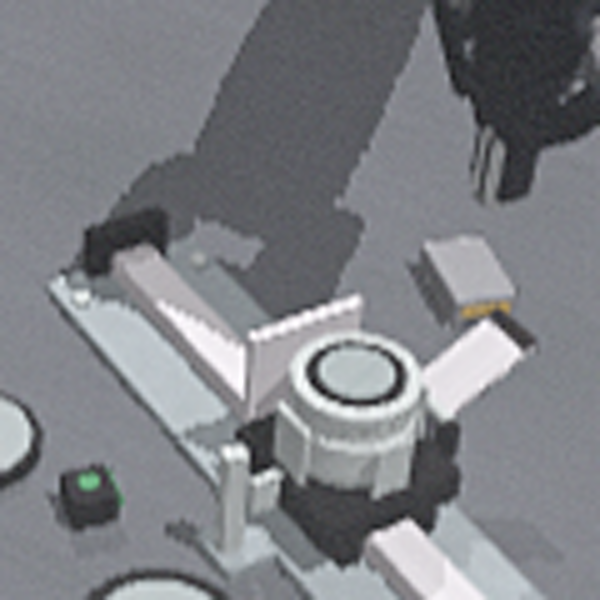

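The holder is parked: the lens top at crop (357,373) matches the predicted (357,375), and the pointer is at the post. The tip at (510,195) hangs above the flap (pad ≈ (490,345)). Descending.

Call:
{"fn": "play_rows", "kwargs": {"series": [[[0.001, 0.008, 0.02], 0, -1], [[0.001, 0.002, 0.025], 0, -1], [[0.001, 0, 0.012], 0, -1], [[0, 0, 0.005], 0, -1], [[0, 0, 0.005], 0, -1]]}}

```text
time: 11.68
eef_pos: [0.5091, 0.1368, 0.0642]
tool_rot: [[-0.902, 0.43, 0.051], [0.429, 0.903, -0.013], [-0.052, 0.01, -0.999]]
force: [0.2, 0.5, -0.6]
grip_width: -0.002
```

```bash
python3 -c "from h import *;rel()"
```

```text
t 11.68 rail xy [-0.0766  0.0382] z 0.0642 toolx [-0.998  0.019] toolz [ 0.051 -0.013 -0.999] F [-0.05  0.53] -0.6 w -0.002
```

Call:
{"fn": "play_rows", "kwargs": {"series": [[[0, 0, 0.004], 0, -1], [[0, 0, 0.004], 0, -1], [[0, 0, 0.003], 0, -1]]}}

```text
time: 11.93
eef_pos: [0.5107, 0.1355, 0.0531]
tool_rot: [[-0.901, 0.431, 0.052], [0.431, 0.902, -0.013], [-0.052, 0.011, -0.999]]
force: [-0.4, -0.5, 2.6]
grip_width: 0.002
```

```bash
python3 -c "from h import *;rel();hold()"
```

```text
t 11.93 rail xy [-0.0746  0.0377] z 0.0531 toolx [-0.998  0.021] toolz [ 0.052 -0.013 -0.999] F [-0.12 -0.64] 2.59 w 0.002
scene holder_centre [0.0033 0.0449] 0.0866 0.69
scene push_face [0.0015 0.0001] 0.0667 0.72
scene flap_hinge [-0.0486  0.0398] 0.0537 0.86
scene flap_pad [-0.0862  0.0443] 0.0711 0.76
```

Call:
{"fn": "play_rows", "kwargs": {"series": [[[0, 0, -0.008], 0, -1], [[0.01, 0.004, -0.002], 0, -1], [[0.003, 0.001, 0.004], 0, -1], [[0.001, 0, 0.005], 0, -1], [[0.001, 0, 0.005], 0, -1], [[0.001, 0, 0.004], 0, -1], [[0.001, 0, 0.004], 0, -1], [[0.001, 0, 0.004], 0, -1]]}}

```text
time: 12.85
eef_pos: [0.4969, 0.1496, 0.0373]
tool_rot: [[-0.901, 0.429, 0.056], [0.429, 0.903, -0.013], [-0.056, 0.012, -0.998]]
force: [0.8, -0.5, 1.5]
grip_width: 0.004
```

```bash
python3 -c "from h import *;rel();hold()"
```

```text
t 12.85 rail xy [-0.093   0.0448] z 0.0373 toolx [-0.998  0.019] toolz [ 0.056 -0.013 -0.998] F [ 0.87 -0.1 ] 1.51 w 0.004
scene holder_centre [0.0029 0.0439] 0.0861 0.82
scene push_face [ 0.003  -0.0005] 0.068 0.65
scene flap_hinge [-0.0473  0.0436] 0.0554 0.98
scene flap_pad [-0.0902  0.0452] 0.0554 0.47
```

Call:
{"fn": "play_rows", "kwargs": {"series": [[[0, 0, 0.003], 0, -1], [[0, 0, 0.003], 0, -1]]}}

```text
time: 13.27
eef_pos: [0.4966, 0.1503, 0.0326]
tool_rot: [[-0.901, 0.43, 0.053], [0.43, 0.903, -0.011], [-0.052, 0.012, -0.999]]
force: [-12.7, 3.5, 21.4]
grip_width: -0.001
```

```bash
python3 -c "from h import *;rel()"
```

```text
t 13.27 rail xy [-0.0935  0.0453] z 0.0326 toolx [-0.998  0.02 ] toolz [ 0.053 -0.011 -0.999] F [-13.  -2.] 21.41 w -0.001
```

Call:
{"fn": "play_rows", "kwargs": {"series": [[[0, 0, 0.002], 0, -1], [[0, 0, 0.002], 0, -1]]}}

```text
time: 13.43
eef_pos: [0.4967, 0.1511, 0.0323]
tool_rot: [[-0.901, 0.43, 0.048], [0.43, 0.903, -0.011], [-0.048, 0.011, -0.999]]
force: [-12.1, -1.3, 22.7]
grip_width: 0.0
```

```bash
python3 -c "from h import *;rel();hold()"
```

```text
t 13.43 rail xy [-0.0938  0.0461] z 0.0323 toolx [-0.999  0.02 ] toolz [ 0.048 -0.011 -0.999] F [-10.48  -6.15] 22.68 w 0.0
scene flap_hinge [-0.0492  0.0428] 0.059 0.75
scene flap_pad [-0.0914  0.0457] 0.052 0.52
```

Hard stop reached (23 N, no further travel). Moving straight up and clear.

Call:
{"fn": "play_rows", "kwargs": {"series": [[[0, 0, -0.005], 0, -1], [[0, 0, -0.02], 0, -1], [[0, 0, -0.03], 0, -1], [[0, 0, -0.03], 0, -1], [[0.03, 0.02, -0.02], 0, -1], [[0.03, 0.02, -0.01], 0, -1], [[0.03, 0.02, 0], 0, -1], [[0.03, 0, 0], 0, -1], [[0, 0, 0], 0, -1]]}}

```text
time: 14.43
eef_pos: [0.4088, 0.2614, 0.1499]
tool_rot: [[-0.898, 0.437, 0.054], [0.437, 0.899, -0.007], [-0.051, 0.017, -0.999]]
force: [0.5, -0.7, -1.1]
grip_width: -0.001
```

```bash
python3 - <<'E'
from h import *
rel();hold(('scene','top'))
for n in('top','scene'):
    for l in('battery','lens_cap','hot_shoe_level','spare_lens','uv_filter','blower'): print(n,l,[np.round(d['at'],3) for d in finder.spot_point(n,l)[:1]])
a=snap('scene')['img'];b=snap('top')['img']
A=cv2.resize(a[140:260,215:345],(433,400),interpolation=cv2.INTER_CUBIC);B=cv2.resize(b[140:260,165:285],(365,400)[::1],interpolation=cv2.INTER_CUBIC)
cv2.imwrite('pics/p7.png',np.hstack([A,B]))
E
```

```text
t 14.43 rail xy [-0.2194  0.1103] z 0.1499 toolx [-0.998  0.028] toolz [ 0.054 -0.007 -0.999] F [ 0.73 -0.41] -1.14 w -0.001
scene holder_centre [0.005  0.0441] 0.0861 0.98
scene push_face [0.0003 0.0012] 0.066 0.62
scene flap_hinge [-0.0494  0.0437] 0.0574 0.84
scene flap_pad [-0.0873  0.0426] 0.0551 0.66
top holder_centre [-0.0017  0.0468] 0.09 0.63
top push_face [-0.0048 -0.0013] 0.0648 0.64
top flap_hinge [-0.0459  0.0432] 0.0528 0.9
top flap_pad [-0.0926  0.0455] 0.0551 0.75
top battery [array([ 0.392,  0.074, -0.006])]
top lens_cap [array([0.452, 0.236, 0.002])]
top hot_shoe_level [array([ 0.659,  0.017, -0.002])]
top spare_lens [array([0.768, 0.129, 0.   ])]
top uv_filter [array([ 0.66 , -0.064,  0.001])]
top blower []
scene battery [array([0.392, 0.079, 0.003])]
scene lens_cap [array([ 0.459,  0.235, -0.003])]
scene hot_shoe_level [array([0.66 , 0.012, 0.004])]
scene spare_lens [array([0.763, 0.125, 0.   ])]
scene uv_filter [array([ 0.656, -0.062, -0.002])]
scene blower [array([0.463, 0.396, 0.003])]
```

View pics/p7.png

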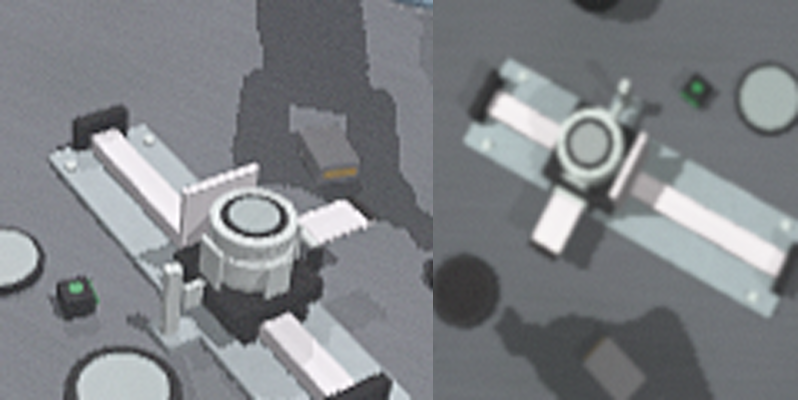

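The holder sits level with the post: pointer at (193,292) and post at (172,290) in the scene crop. The flap is level at (335,220), the bystanders haven't moved, and the hand is clear. Handing in.

```bash
python3 -c "from h import *;job.close_job()"
```

```text
the job is handed in; nothing more can be done
```

The holder is parked in the notch with its locking flap pressed fully down. I handed the job in at about 14.5 s with the hand clear.

**Final checks**
- **Holder:** both cameras put its centre at rail y 44–47 mm (target 45). Its top had dropped to 86–90 mm, where 89.5 mm is expected in the notch. The push force also fell from about 2 N to zero as it went in.
- **Flap:** it met a hard stop at about 23 N. Its pad then read about 55 mm high in both views, level with the hinge.
- **Bystanders:** the six I checked again were all within measuring error of where they started. I did not re-check the card case; it is well away from where the arm worked.

**What disagreed**
- **Tool height:** the reported tool pose did not match the pictures. The real fingertip was about 33 mm higher than reported and about 6 mm to the side. My first push therefore passed over the plate, with the fingertip just above the lens; no contact force showed and nothing moved. I corrected for the offset from the pictures and contact forces, but did not find its cause.
- **Hinge height:** near the end the hinge height read between 53 and 59 mm (53.5 expected). I put that down to network noise.

I viewed 10 pictures, which is the full budget.

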